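# Make up the guitarist's and the singer's gig kits

### The job

Make up the two gig kits in the white card trays. The guitarist's kit goes in the tray with three bays: the effects pedal in its big bay, and the steel slide tube and one 9-volt battery in its two small bays, one each, whichever way round; the singer's kit goes in the tray with two bays: the belt-pack transmitter in the big bay and the other battery in the small one. Set everything down the same way up as it stands in the stock, upright and flat on the tray's floor, and leave the mug and the camera where they are.

Things in the scene. Friction and masses are not known exactly. Their poses are not given: they have to be found in the camera images.
- pedal_mid (a point): Small guitar effects pedal, bare aluminium box 93 (x) x 42 (y) x 38 tall, with a metal foot switch and a black knob on top adding up to 14; about 220 g. Point at the centre of the box, 19 above its underside; x along its length, z up.
- beltpack_mid (a point): Wireless belt-pack transmitter lying flat, black plastic box 78 (x) x 46 (y) x 26 tall with a small display on top and a 6 mm stub aerial and a 5 mm socket on its +x end; about 130 g. Point at the centre of the box, 13 above its underside; x along its length, z up.
- slide_mid (a point): Guitar slide: plain steel tube standing on end, outside diameter 28, bore 21, 60 tall, about 100 g. Point at its centre, 30 above its underside; z along the tube.
- battery_a_mid (a point): 9-volt block battery standing on end, terminals up: 26.5 (x) x 17.5 (y) x 45 tall, two press-stud terminals add 3; dark metal with a grey band, about 50 g. Point at its centre, 22.5 above its underside; z up. The two batteries are identical and interchangeable.
- battery_b_mid (a point): 9-volt block battery standing on end, terminals up: 26.5 (x) x 17.5 (y) x 45 tall, two press-stud terminals add 3; dark metal with a grey band, about 50 g. Point at its centre, 22.5 above its underside; z up. The two batteries are identical and interchangeable.
- tray3: Three-bay open white card tray, fixed to the table, 123 (x) x 164 (y) outside, floor 3 thick, walls and dividers 4 thick and 16 high above the table. Origin at the centre of its underside, z up. One long divider at y=+20 parts a big bay from the narrower side. Big bay: 115 x 96, centre (0, -30). The +y side is split by a short cross divider into two small bays, each 55.5 x 56, centres (+29.75, +50) and (-29.75, +50). Sizes in mm, in the tray's own axes.
- tray2: Two-bay open white card tray, fixed to the table, 103 (x) x 164 (y) outside, floor 3 thick, walls and dividers 4 thick and 16 high above the table. Origin at the centre of its underside, z up. One long divider at y=+20 parts a big bay from the narrower side. Big bay: 95 x 96, centre (0, -30). Small bay: 95 x 56, centre (0, +50). Sizes in mm, in the tray's own axes.
- mixer: Bystander: small dark mixing desk fixed to the table, 120 (x) x 155 (y) x 35 tall plus knobs of 10; origin at the centre of its underside. Not part of the job.
- mug: Bystander: loose white mug, rim radius 38, 88 tall, handle at its +y; origin at the centre of its underside. Leave it in place.
- camera: Bystander: loose compact camera standing up, 30 (x) x 92 (y) x 56 tall, lens barrel 12 to -x; origin at the centre of its underside. Leave it in place.
Mind the look-alikes: they are no part of the job. Leave any orange, pink or purple look-alike of the part that bears battery_a_mid alone.

How it is judged:
By the outcome, as a careful person would: the job done as asked, in the order asked, and still so for the second after the job is handed in, with the robot touching nothing.
It also fails if it takes over 115 s, if anything falls off the work surface, if the arm or the gripper's body presses on something with over 40 N, if the wrist force passes 120 N, or if a joint passes its speed limit or range.

### The arm

A 7-joint arm with a two-finger parallel gripper is mounted at the origin on the work surface. World frame = base frame: x ahead of the robot, y to its left, z up, the work surface at z = 0. Lengths are in m, angles in rad, forces in N, time in s.
With the tool pointing down it reaches from about 0.4 to 0.875 m from the base axis. Payload 19.3 kg.
Tool frame: the origin (TCP) lies between the finger pads; the fingertips stand 17 mm ahead of it and the grasp point (between the pads) lies 2 mm behind it (bot.tips_ahead is the z of the fingertips in the tool frame, in m); z points along the fingers, y is the direction in which the jaws open and shut (so a half turn about z gives the same grasp; the last joint's range is limited). The gripper opens to 85 mm and grips with 20 to 120 N. Pads are 22 mm wide; open, the fingers measure 114 mm over their backs; the gripper's body (76 mm by 85 mm) begins 54 mm behind the grasp point. The pads swing forward as they close: fully open they stand 13 mm farther back than shut.
Start: joints at [-1.284, 0.521, -0.036, 1.599, 0.021, 1.021, -0.113], TCP at [0.218, 0.586, 0.248] pointing down, gripper open.
Joint ranges: [-2.91, 2.91], [-0.3, 2.13], [-1.5, 1.42], [0.17, 2.43], [-1.26, 4.41], [0.16, 1.93], [-2.52, 2.52]. Speed limits (rad/s): [1.89, 1.89, 2.39, 2.39, 3.01, 3.01, 3.01].

### API

Orientations are given as [roll, pitch, yaw] about the fixed x, y, z axes, in that order (R = Rz(yaw) Ry(pitch) Rx(roll)).
In Python, from workcell import telemetry, cams, job, bot gives the robot as it stands.
- The arm moves only by the tool arm_command, never from a script. Its argument "deltas" is a list of rows, each a list of 7 numbers: the opening, from -1 (shut) to 1 (fully open), so that 0 is half open, then the shift along the tool's x, y, z normalised to -1 to 1, where 1 is 150 mm, then the turn, a rotation vector about the tool's x, y, z normalised to -1 to 1, where 1 is 45 degrees. In form: [[hand, tx, ty, tz, rx, ry, rz], ...]. A call has 1 to 8 rows; each row is the pose to reach, as a shift and turn from the pose commanded when the call began, along the tool's axes at that moment; what a row does not reach only later rows make up. A row lasts 1/8 s, in which the tool goes at most 62.5 mm and 10.7 degrees, less where a joint would pass 70% of its speed; a pose out of reach is approached as far as the arm can. A call with a number of a shift or a turn outside -1 to 1 is refused whole. A call with a gripper value outside its range is refused whole. The fingers move at their own pace and stop on an object; "newtons" is the grip in N (left out, the last holds). Time passes only in rows, so rows that repeat a pose let the fingers close. It gives the time, the measured TCP pose, the force and the opening at its end, in the units of the state.
- telemetry.observe(): the state, without advancing time (a new reading comes with each control period).
- cams.grab_frame(name): name is "side" or "top"; returns the picture (384x512x3 uint8, blue, green, red); there is no depth.
- cams.get_calibration(name): a dict with "fx", "fy", "cx", "cy" (pixels), "R" (3x3) and "t" (3): a world point X has camera coordinates R X + t. Camera axes: x right, y down, z forward; pixel columns grow to the right and rows downward; lengths in m; the calibration is good to about 2 mm. A picture is of the moment at which its call begins. get_calibration takes no time and is no camera call.
- job.job_done(): hands the job in, once; it reports no verdict.
The state is a dict: "clock": time; "qpos": joint angles; "qd": joint speeds; "joint_efforts": joint torques, N m; "position": TCP position; "tool_rot": TCP orientation; "force": force on the tool from outside, world axes, zero at the start; "moment": the same for the moment, N m; "grip_width": finger opening in m.
Only numpy, scipy, OpenCV 4.12 (cv2) and the standard library are available. Lean on these libraries where they do the work, as an engineer would, in place of code of your own. Each camera call takes 0.05 s, during which the arm holds its last target.

## Working session

There is one attempt and no reset: what is moved stays moved. The work goes in short steps, Python scripts to look and compute and a tool call to move; the robot and the scene stay as the last step left them, time stands still between calls to the robot, and variables do not carry over. Pictures are saved under pics/ and viewed, and the job is handed in when it is done.

Besides the shell and the picture viewer there is one more tool, called after "Request:" as name(argument=value, ...) on one line, values as JSON. arm_command: Moves the arm, as the interface text tells. Its arguments: {"type":"object","properties":{"deltas":{"type":"array","items":{"type":"array","items":{"type":"number"}}},"newtons":{"type":"number"}},"required":["deltas"]}

```bash
mkdir -p pics; python3 - <<'E'
from workcell import telemetry,cams,job,bot
import cv2,numpy as np
print(telemetry.observe())
for n in("top","side"):
    cv2.imwrite(f"pics/{n}0.png",cams.grab_frame(n)); c=cams.get_calibration(n); print(n,c, -np.array(c["R"]).T@np.array(c["t"]))
print(bot.tips_ahead)
E
```

```text
{'clock': 0.0, 'qpos': array([-1.28419969,  0.52200212, -0.0363334 ,  1.60002148,  0.02118781,
        1.02110473, -0.11279262]), 'qd': array([-0.00138591,  0.00174064,  0.00187735, -0.00103297, -0.00018809,
       -0.000146  , -0.0007132 ]), 'joint_efforts': array([-2.96123471e-03, -9.27084374e+01,  1.97891928e+00, -3.69932234e+01,
        1.77733734e-02,  8.18732340e-03, -3.66649840e-05]), 'position': array([0.21820955, 0.58531847, 0.24772824]), 'tool_rot': array([-3.14044362e+00,  6.97600665e-05,  2.78479252e+00]), 'force': array([ 0.47784356, -0.63590087,  0.30002453]), 'moment': array([-0.00945043, -0.00777756, -0.08205836]), 'grip_width': 0.08579617502368042}
top {'fx': 411.2679846943447, 'fy': 411.2679846943447, 'cx': 253.9414667871028, 'cy': 195.81813609354643, 'R': array([[-0.02339469, -0.99970415,  0.00665541],
       [-0.987306  ,  0.02205741, -0.15729059],
       [ 0.15709726, -0.01025069, -0.98752994]]), 't': array([-0.00890293,  0.47633012,  1.43730836])} [ 0.24427811 -0.0046735   1.49436653]
side {'fx': 438.8551787615787, 'fy': 438.8551787615787, 'cx': 254.16202357890185, 'cy': 196.00073972831785, 'R': array([[ 0.75716061, -0.65311274, -0.01231099],
       [-0.46461951, -0.52519952, -0.71294753],
       [ 0.45916938,  0.54553571, -0.70110931]]), 't': array([-0.38427677,  0.26568063,  1.23557883])} [-0.15294033 -0.7854931   1.05096134]
0.017
```

View pics/top0.png

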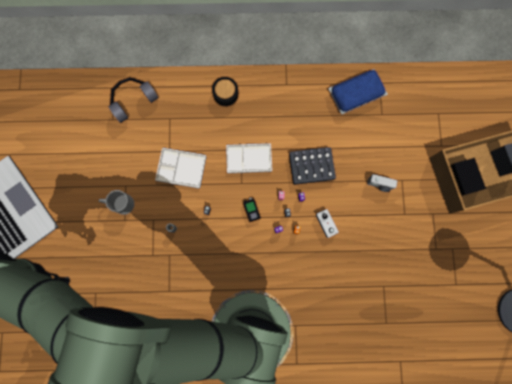

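View pics/side0.png

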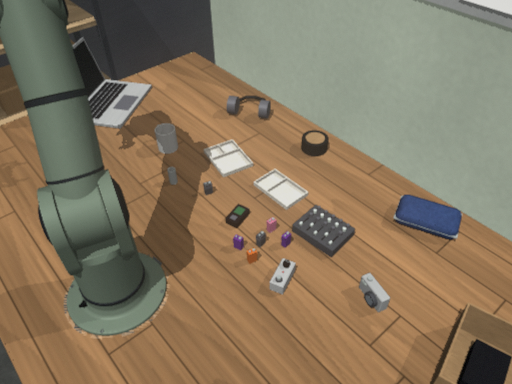

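```bash
cat > h.py <<'E'
from workcell import telemetry,cams,job,bot
import cv2,numpy as np
C={n:cams.get_calibration(n) for n in("top","side")}
def ray(n,u,v,z):
    c=C[n];R=np.array(c["R"]);o=-R.T@np.array(c["t"])
    d=R.T@np.array([(u-c["cx"])/c["fx"],(v-c["cy"])/c["fy"],1]); return (o+d*(z-o[2])/d[2])
def proj(n,X):
    c=C[n];p=np.array(c["R"])@np.array(X,float)+np.array(c["t"]); return c["fx"]*p[0]/p[2]+c["cx"],c["fy"]*p[1]/p[2]+c["cy"]
def crop(img,x0,y0,w,h,k,f):
    s=cv2.resize(img[y0:y0+h,x0:x0+w],None,fx=k,fy=k,interpolation=cv2.INTER_CUBIC)
    for x in range((x0+9)//10*10,x0+w,10): cv2.putText(s,str(x),((x-x0)*k,8),0,.3,(0,0,255),1); cv2.line(s,((x-x0)*k,10),((x-x0)*k,14),(0,0,255))
    for y in range((y0+9)//10*10,y0+h,10): cv2.putText(s,str(y),(0,(y-y0)*k+4),0,.3,(0,0,255),1)
    cv2.imwrite(f,s)
E
python3 - <<'E'
from h import *
t=cv2.imread("pics/top0.png");s=cv2.imread("pics/side0.png")
crop(t,150,135,110,105,7,"pics/a.png");crop(t,230,140,115,105,6,"pics/b.png")
crop(s,145,110,110,95,7,"pics/c.png");crop(s,215,165,140,130,4,"pics/d.png")
print(proj("top",[.218,.586,.248]))
E
```

```text
(np.float64(52.39830250025281), np.float64(275.0012246273013))
```

View pics/a.png

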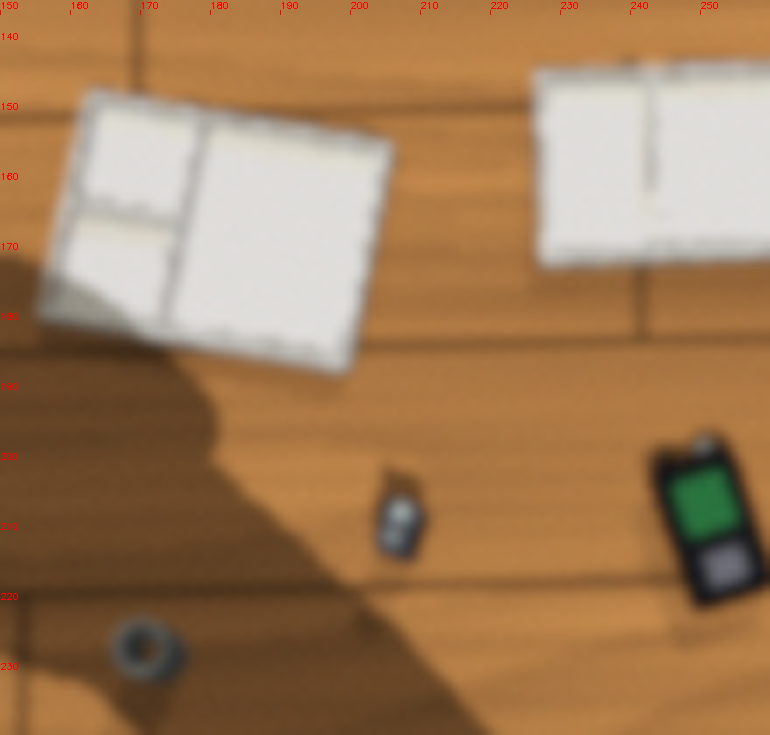

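View pics/b.png

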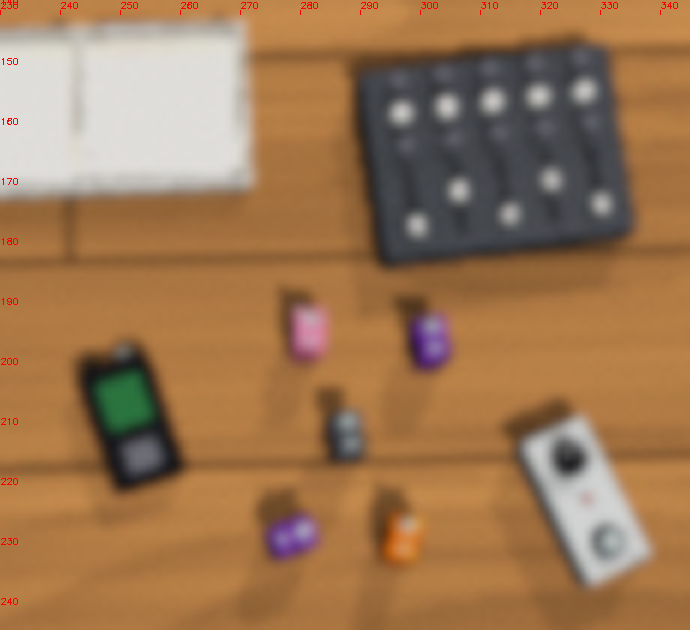

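View pics/c.png

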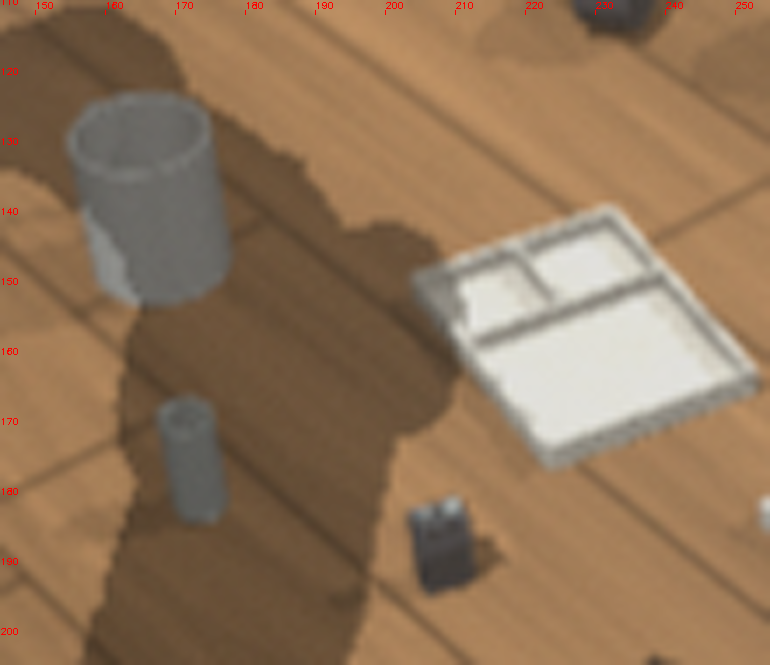

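View pics/d.png

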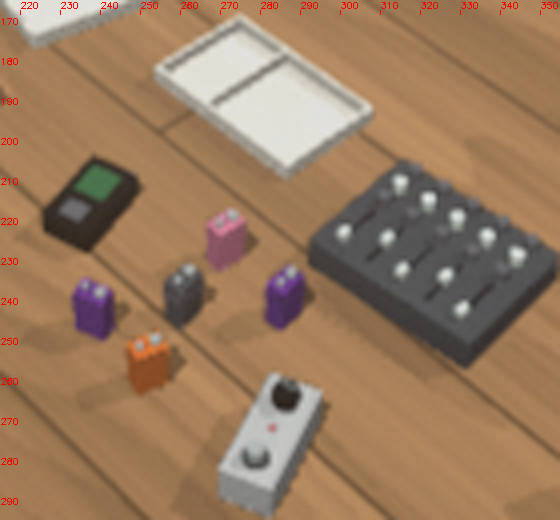

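```bash
cat >> h.py <<'E'
def seg(n,img,box,z,off=35,K=6,save=None):
    x0,y0,x1,y1=box; s=cv2.resize(img[y0:y1,x0:x1],None,fx=K,fy=K,interpolation=cv2.INTER_CUBIC)
    h=cv2.cvtColor(s,cv2.COLOR_BGR2HSV); m=((h[...,1]<90)|((h[...,0]>30)&(h[...,0]<170))).astype(np.uint8)
    m=cv2.morphologyEx(m,cv2.MORPH_OPEN,np.ones((7,7)))
    c,_=cv2.findContours(m,cv2.RETR_EXTERNAL,cv2.CHAIN_APPROX_NONE); c=max(c,key=cv2.contourArea)
    W=np.array([ray(n,(p[0]+.5)/K-.5+x0,(p[1]+.5)/K-.5+y0,z)[:2] for p in c[:,0]],np.float32)
    M=cv2.moments(W.reshape(-1,1,2)); r=cv2.minAreaRect(W)
    cv2.drawContours(s,[c],-1,(0,0,255),1)
    if save: cv2.imwrite(save,s)
    b=cv2.boxPoints(r);e=[b[1]-b[0],b[2]-b[1]];l=max(e,key=np.linalg.norm)
    return np.round([M['m10']/M['m00'],M['m01']/M['m00']],4),np.round(r[0],4),np.round(sorted(r[1]),4),round(np.degrees(np.arctan2(l[1],l[0]))%180,1),s
E
python3 - <<'E'
from h import *
t=cv2.imread("pics/top0.png");s=cv2.imread("pics/side0.png")
T=dict(pedal=((310,200,346,245),.021),bp=((238,193,266,226),.013),slide=((163,220,182,238),.03),ba=((199,200,216,219),.0235),bb=((282,203,294,220),.0235),t3=((150,142,212,194),.010),t2=((220,137,278,178),.010),mug=((96,184,138,218),.044),mix=((284,142,340,190),.02))
S=dict(pedal=((262,252,302,300),.021),bp=((222,200,255,232),.013),slide=((163,163,181,188),.03),ba=((200,177,216,198),.0235),bb=((253,228,268,250),.0235),t3=((200,135,257,180),.010),t2=((250,165,312,212),.010),mug=((152,120,182,156),.044),mix=((288,200,360,260),.02))
ims=[]
for k in T:
    for n,im,D in(("top",t,T),("side",s,S)):
        r=seg(n,im,D[k][0],D[k][1]); print(k,n,*r[:4]); ims.append(r[4])
H=400;W=800;out=np.zeros((600,800,3),np.uint8);x=y=0;rh=0
for i in ims:
    i=cv2.resize(i,None,fx=.45,fy=.45)
    if x+i.shape[1]>800: x=0;y+=rh+2;rh=0
    out[y:y+i.shape[0],x:x+i.shape[1]]=i[:600-y];x+=i.shape[1]+2;rh=max(rh,i.shape[0])
cv2.imwrite("pics/seg.png",out)
E
```

```text
pedal top [ 0.3744 -0.2795] [ 0.3746 -0.2796] [0.0499 0.0999] 23.3
pedal side [ 0.3728 -0.2779] [ 0.3728 -0.278 ] [0.0529 0.1188] 23.2
bp top [ 0.4307 -0.0089] [ 0.4332 -0.0077] [0.0385 0.0817] 17.1
bp side [ 0.4321 -0.0037] [ 0.4311 -0.0059] [0.05   0.0849] 17.3
slide top [0.3696 0.279 ] [0.3691 0.2793] [0.0308 0.0377] 52.4
slide side [0.3692 0.2795] [0.3684 0.2789] [0.0315 0.1018] 62.9
ba top [0.4316 0.1516] [0.4317 0.1519] [0.0214 0.0306] 161.2
ba side [0.4294 0.1519] [0.4297 0.1517] [0.0301 0.0679] 61.1
bb top [ 0.4163 -0.1385] [ 0.4164 -0.1383] [0.0201 0.0305] 3.9
bb side [ 0.415  -0.1368] [ 0.4145 -0.1375] [0.0306 0.0645] 48.6
t3 top [0.5926 0.2485] [0.5921 0.2488] [0.1333 0.1712] 79.0
t3 side [0.5908 0.248 ] [0.5907 0.2481] [0.1374 0.1884] 79.3
t2 top [ 0.6238 -0.0036] [ 0.6243 -0.0035] [0.1116 0.1702] 91.0
t2 side [ 0.6221 -0.0032] [ 0.622  -0.0028] [0.1208 0.1817] 90.9
mug top [0.4647 0.4627] [0.4674 0.4649] [0.0813 0.1179] 52.0
mug side [0.464  0.4631] [0.4629 0.4623] [0.0827 0.2038] 63.2
mix top [ 0.5885 -0.2357] [ 0.5886 -0.2357] [0.1256 0.1569] 95.7
mix side [ 0.5868 -0.2342] [ 0.588  -0.2338] [0.1485 0.1668] 96.2
```

View pics/seg.png

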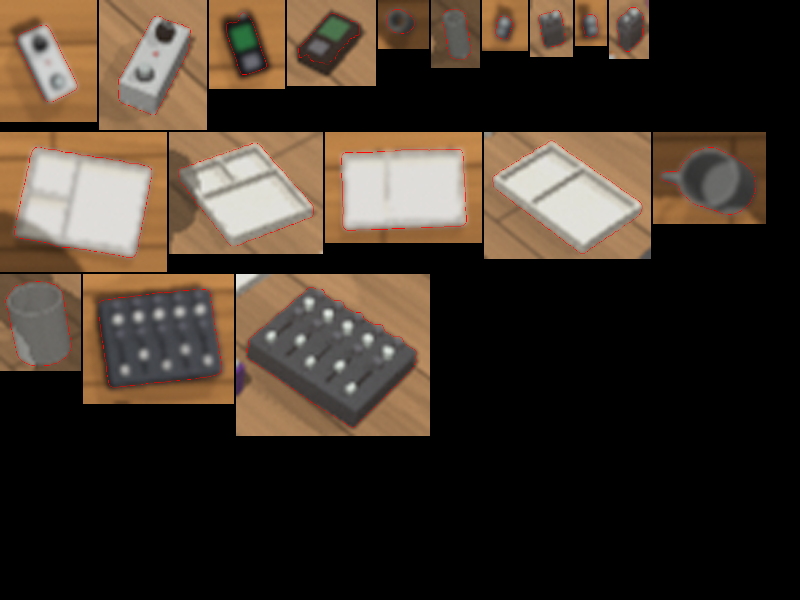

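```bash
cat >> h.py <<'E'
from scipy.spatial.transform import Rotation as Ro
def plan(wps,hand=1):
    """wps: list of (x,y,z,yawdeg); prints one call per wp"""
    o=telemetry.observe(); p=np.array(o["position"]); R=Ro.from_euler("xyz",o["tool_rot"])
    print("t %.2f"%o["clock"],"pos",np.round(p,4),"rpy",np.round(np.degrees(o["tool_rot"]),2),"F",np.round(o["force"],1),"w %.4f"%o["grip_width"],"q",np.round(o["qpos"],2))
    for w in wps:
        q=np.array(w[:3]); Q=Ro.from_euler("xyz",[np.pi,0,np.radians(w[3])])
        s=R.inv().apply(q-p)/.15; r=(R.inv()*Q).as_rotvec()/(np.pi/4)
        n=int(np.ceil(max(np.linalg.norm(q-p)/.0625,np.degrees(np.linalg.norm(r)*np.pi/4)/10.7)))
        print([hand]+[float(v) for v in np.round(np.r_[s,r],3)],"rows",n, "" if max(abs(np.r_[s,r]))<=1 else "TOO FAR"); p,R=q,Q
E
python3 - <<'E'
from h import *
plan([(.33,.48,.25,140),(.43,.37,.25,115),(.48,.25,.25,95),(.5,.12,.25,75),(.5,-.01,.22,60),(.47,-.13,.2,45),(.42,-.22,.18,30),(.374,-.279,.15,23.2)])
c=[ray("top",u,v,.026) for u,v in((242.7,200),(254.2,197),(260.7,217.5),(249.7,221.7))];print(np.round(c,4),np.mean(c,0))
for u,v in((280,194),(301,196),(279,229),(296,229)):print(ray("top",u,v,.045)[:2])
E
```

```text
t 0.10 pos [0.2183 0.5854 0.2478] rpy [-1.7994e+02  1.0000e-02  1.5956e+02] F [-1.4 -1.1  1.3] w 0.0857 q [-1.28  0.52 -0.04  1.6   0.02  1.02 -0.11]
[1, -0.943, -0.398, -0.014, -0.001, 0.0, 0.435] rows 3 
[1, -0.982, -0.133, -0.0, 0.0, -0.0, 0.556] rows 3 
[1, -0.866, -0.036, -0.0, 0.0, -0.0, 0.444] rows 3 
[1, -0.875, 0.057, 0.0, -0.0, -0.0, 0.444] rows 3 
[1, -0.837, 0.224, 0.2, 0.0, -0.0, 0.333] rows 3 
[1, -0.793, 0.227, 0.133, 0.0, -0.0, 0.333] rows 3 
[1, -0.66, 0.189, 0.133, -0.0, -0.0, 0.333] rows 2 
[1, -0.462, 0.187, 0.2, 0.0, -0.0, 0.151] rows 2 
[[ 0.4635  0.021   0.026 ]
 [ 0.4735 -0.0207  0.026 ]
 [ 0.3986 -0.0423  0.026 ]
 [ 0.3844 -0.0025  0.026 ]] [ 0.4300166  -0.01114766  0.026     ]
[ 0.47934105 -0.11294979]
[ 0.47043371 -0.18771746]
[ 0.35447085 -0.10525347]
[ 0.35309895 -0.16520141]
```

Request:
arm_command(deltas=[[1,-0.943,-0.398,-0.014,0,0,0.435],[1,-0.943,-0.398,-0.014,0,0,0.435],[1,-0.943,-0.398,-0.014,0,0,0.435],[1,-0.943,-0.398,-0.014,0,0,0.435]])

```text
clock: 0.6
position: [0.3318, 0.4785, 0.2504]
tool_rot: [-3.141, 0.001, 2.44]
force: [0.3, -0.3, -0.3]
grip_width: 0.0852
```

Request:
arm_command(deltas=[[1,-0.982,-0.133,0,0,0,0.556],[1,-0.982,-0.133,0,0,0,0.556],[1,-0.982,-0.133,0,0,0,0.556],[1,-0.982,-0.133,0,0,0,0.556]])

```text
clock: 1.1
position: [0.4304, 0.3699, 0.2502]
tool_rot: [-3.141, 0.0, 2.005]
force: [-0.7, 0.7, -0.3]
grip_width: 0.0856
```

Request:
arm_command(deltas=[[1,-0.866,-0.036,0,0,0,0.444],[1,-0.866,-0.036,0,0,0,0.444],[1,-0.866,-0.036,0,0,0,0.444]])

```text
clock: 1.48
position: [0.4806, 0.248, 0.2505]
tool_rot: [3.141, 0.001, 1.654]
force: [-0.0, 1.6, 0.2]
grip_width: 0.0854
```

Request:
arm_command(deltas=[[1,-0.875,0.057,0,0,0,0.444],[1,-0.875,0.057,0,0,0,0.444],[1,-0.875,0.057,0,0,0,0.444]])

```text
clock: 1.85
position: [0.4999, 0.1184, 0.2505]
tool_rot: [3.141, 0.0, 1.306]
force: [-0.3, 0.8, 0.1]
grip_width: 0.0855
```

Request:
arm_command(deltas=[[1,-0.837,0.224,0.2,0,0,0.333],[1,-0.837,0.224,0.2,0,0,0.333],[1,-0.837,0.224,0.2,0,0,0.333]])

```text
clock: 2.22
position: [0.4994, -0.011, 0.2197]
tool_rot: [-3.141, 0.001, 1.047]
force: [-0.2, 2.2, 1.1]
grip_width: 0.0853
```

Request:
arm_command(deltas=[[1,-0.793,0.227,0.133,0,0,0.333],[1,-0.793,0.227,0.133,0,0,0.333],[1,-0.793,0.227,0.133,0,0,0.333]])

```text
clock: 2.6
position: [0.4692, -0.1314, 0.2]
tool_rot: [-3.141, 0.001, 0.784]
force: [0.8, 1.1, 0.4]
grip_width: 0.0853
```

Request:
arm_command(deltas=[[1,-0.66,0.189,0.133,0,0,0.333],[1,-0.66,0.189,0.133,0,0,0.333],[1,-0.66,0.189,0.133,0,0,0.333]])

```text
clock: 2.98
position: [0.4198, -0.2198, 0.1801]
tool_rot: [-3.141, 0.0, 0.525]
force: [0.6, 0.0, 0.1]
grip_width: 0.0854
```

Request:
arm_command(deltas=[[1,-0.462,0.187,0.2,0,0,0.151],[1,-0.462,0.187,0.2,0,0,0.151],[1,-0.462,0.187,0.2,0,0,0.151],[1,-0.462,0.187,0.2,0,0,0.151]])

```text
clock: 3.48
position: [0.3757, -0.2772, 0.1506]
tool_rot: [-3.141, -0.001, 0.41]
force: [0.4, -0.2, -0.1]
grip_width: 0.0855
```

```bash
python3 - <<'E'
from h import *
plan([(.374,-.279,.034,23.2)])
s=cams.grab_frame("side");t=cams.grab_frame("top");cv2.imwrite("pics/s1.png",s);cv2.imwrite("pics/t1.png",t)
crop(t,150,135,200,110,4,"pics/e.png")
E
```

```text
t 3.48 pos [ 0.3757 -0.2772  0.1506] rpy [-1.7998e+02 -5.0000e-02  2.3490e+01] F [ 0.4 -0.2 -0.1] w 0.0855 q [ 0.06  0.5   0.6   2.12 -0.46  0.65 -0.18]
[1, -0.016, 0.007, 0.778, -0.0, -0.001, 0.006] rows 2
```

View pics/s1.png

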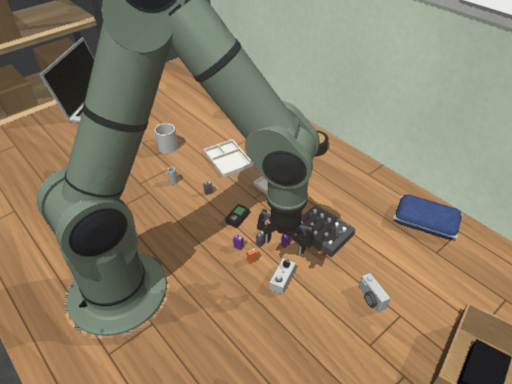

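View pics/e.png

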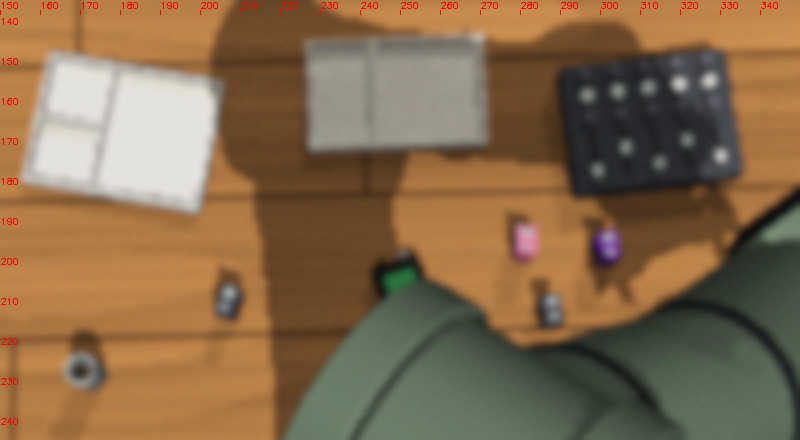

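Request:
arm_command(deltas=[[1,-0.012,0.006,0.3,0,0,0.006],[1,-0.012,0.006,0.6,0,0,0.006],[1,-0.012,0.006,0.778,0,0,0.006],[1,-0.012,0.006,0.778,0,0,0.006]])

```text
clock: 4.08
position: [0.3725, -0.2795, 0.0328]
tool_rot: [-3.139, 0.001, 0.402]
force: [-0.4, -0.4, 0.2]
grip_width: 0.0854
```

Request:
arm_command(deltas=[[-0.3,0,0,0,0,0,0],[-0.3,0,0,0,0,0,0],[-0.3,0,0,0,0,0,0],[-0.3,0,0,0,0,0,0]], newtons=50)

```text
clock: 4.58
position: [0.3733, -0.2804, 0.0349]
tool_rot: [3.141, -0.001, 0.402]
force: [-1.3, 2.2, 16.0]
grip_width: 0.0408
```

Request:
arm_command(deltas=[[-0.3,0,0,-0.2,0,0,0],[-0.3,0,0,-0.5,0,0,0],[-0.3,0,0,-0.8,0,0,0],[-0.3,0,0,-0.8,0,0,0],[-0.3,0,0,-0.8,0,0,0]])

```text
clock: 5.2
position: [0.3728, -0.2798, 0.1536]
tool_rot: [-3.141, -0.0, 0.402]
force: [0.5, -0.6, -3.2]
grip_width: 0.0411
```

```bash
python3 - <<'E'
from h import *
plan([(.45,-.18,.18,10),(.5,-.06,.2,2),(.52,.07,.2,-5),(.57,.18,.17,-11),(.586,.2186,.12,-11)],-0.3)
s=cams.grab_frame("side");crop(s,200,180,160,120,5,"pics/f.png")
E
```

```text
t 5.20 pos [ 0.3728 -0.2798  0.1536] rpy [-1.7999e+02 -3.0000e-02  2.3030e+01] F [ 0.5 -0.6 -3.2] w 0.0411 q [ 0.05  0.5   0.63  2.12 -0.47  0.66 -0.17]
[-0.3, 0.734, -0.411, -0.175, -0.0, -0.001, 0.289] rows 3 
[-0.3, 0.467, -0.73, -0.133, 0.0, -0.0, 0.178] rows 3 
[-0.3, 0.163, -0.861, -0.0, 0.0, -0.0, 0.156] rows 3 
[-0.3, 0.268, -0.76, 0.2, 0.0, -0.0, 0.133] rows 2 
[-0.3, 0.056, -0.273, 0.333, 0.0, 0.0, 0.0] rows 2
```

View pics/f.png

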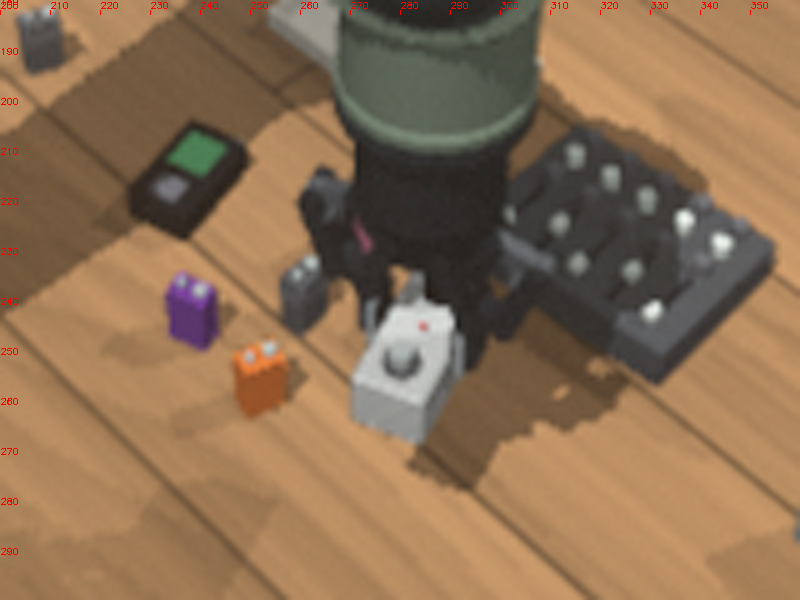

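Request:
arm_command(deltas=[[-0.3,0.734,-0.411,-0.175,0,0,0.289],[-0.3,0.734,-0.411,-0.175,0,0,0.289],[-0.3,0.734,-0.411,-0.175,0,0,0.289]])

```text
clock: 5.62
position: [0.4519, -0.1771, 0.1793]
tool_rot: [-3.141, 0.001, 0.179]
force: [-0.7, -0.7, -3.4]
grip_width: 0.0408
```

Request:
arm_command(deltas=[[-0.3,0.467,-0.73,-0.133,0,0,0.178],[-0.3,0.467,-0.73,-0.133,0,0,0.178],[-0.3,0.467,-0.73,-0.133,0,0,0.178]])

```text
clock: 6.0
position: [0.5009, -0.0569, 0.1991]
tool_rot: [-3.141, 0.001, 0.041]
force: [0.5, -0.2, -2.5]
grip_width: 0.0409
```

Request:
arm_command(deltas=[[-0.3,0.163,-0.861,0,0,0,0.156],[-0.3,0.163,-0.861,0,0,0,0.156],[-0.3,0.163,-0.861,0,0,0,0.156]])

```text
clock: 6.38
position: [0.5197, 0.0725, 0.1986]
tool_rot: [3.141, 0.002, -0.083]
force: [-0.1, -0.7, -3.6]
grip_width: 0.0406
```

Request:
arm_command(deltas=[[-0.3,0.268,-0.76,0.2,0,0,0.133],[-0.3,0.268,-0.76,0.2,0,0,0.133],[-0.3,0.268,-0.76,0.2,0,0,0.133]])

```text
clock: 6.75
position: [0.5702, 0.1816, 0.1672]
tool_rot: [3.14, 0.002, -0.188]
force: [-0.8, -1.2, -3.1]
grip_width: 0.0407
```

Request:
arm_command(deltas=[[-0.3,0.056,-0.273,0.333,0,0,0],[-0.3,0.056,-0.273,0.333,0,0,0],[-0.3,0.056,-0.273,0.333,0,0,0],[-0.3,0.056,-0.273,0.333,0,0,0]])

```text
clock: 7.25
position: [0.5865, 0.2161, 0.1208]
tool_rot: [-3.142, -0.001, -0.195]
force: [-0.1, 0.6, -2.3]
grip_width: 0.0408
```

```bash
python3 - <<'E'
from h import *
plan([(.586,.2186,.05,-11),(.586,.2186,.037,-11)],-0.3)
s=cams.grab_frame("side");crop(s,150,90,160,120,5,"pics/g.png")
E
```

```text
t 7.25 pos [0.5865 0.2161 0.1208] rpy [-1.800e+02 -5.000e-02 -1.115e+01] F [-0.1  0.6 -2.3] w 0.0408 q [-0.93  0.83  0.78  1.73 -0.73  0.89 -1.6 ]
[-0.3, -0.007, -0.016, 0.472, -0.0, -0.001, -0.003] rows 2 
[-0.3, 0.0, -0.0, 0.087, 0.0, 0.0, 0.0] rows 1
```

View pics/g.png

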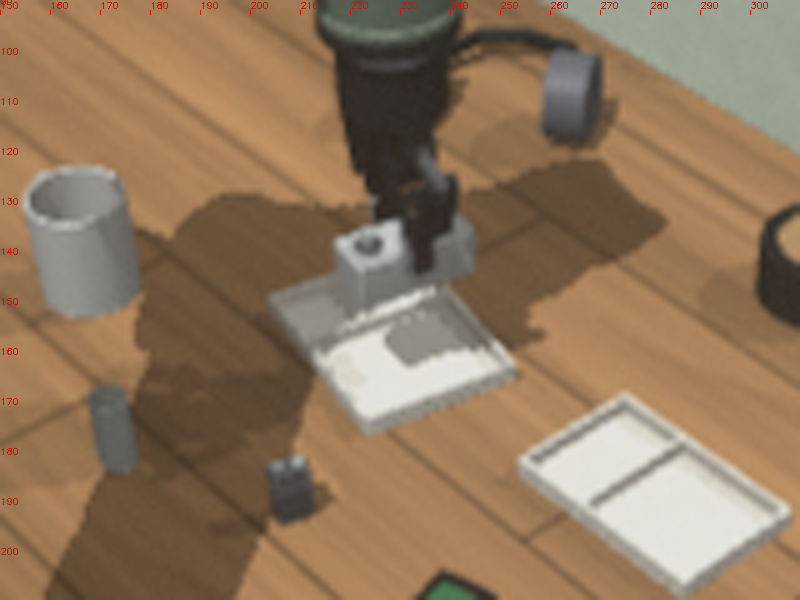

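Request:
arm_command(deltas=[[-0.3,-0.007,-0.016,0.25,0,0,0],[-0.3,-0.007,-0.016,0.46,0,0,0],[-0.3,-0.007,-0.016,0.5,0,0,0],[-0.3,-0.007,-0.016,0.53,0,0,0],[-0.3,-0.007,-0.016,0.545,0,0,0],[-0.3,-0.007,-0.016,0.55,0,0,0],[-0.3,-0.007,-0.016,0.55,0,0,0]])

```text
clock: 8.18
position: [0.5859, 0.2205, 0.0381]
tool_rot: [-3.141, -0.001, -0.193]
force: [-0.4, -0.4, 0.5]
grip_width: 0.0408
```

Request:
arm_command(deltas=[[0.3,0,0,0,0,0,0],[0.3,0,0,0,0,0,0],[0.3,0,0,0,0,0,0],[0.3,0,0,-0.2,0,0,0],[0.3,0,0,-0.5,0,0,0],[0.3,0,0,-0.8,0,0,0],[0.3,0,0,-0.8,0,0,0]])

```text
clock: 9.05
position: [0.587, 0.2206, 0.1607]
tool_rot: [-3.139, -0.004, -0.193]
force: [1.3, -0.4, -0.5]
grip_width: 0.0553
```

```bash
python3 - <<'E'
from h import *
plan([(.5,.24,.18,0),(.42,.27,.16,20),(.3694,.279,.12,40)],0.6)
E
```

```text
t 9.05 pos [0.587  0.2206 0.1607] rpy [-179.84   -0.21  -11.04] F [ 1.3 -0.4 -0.5] w 0.0553 q [-0.96  0.79  0.82  1.7  -0.69  0.96 -1.63]
[0.6, -0.593, -0.016, -0.131, -0.003, -0.005, -0.245] rows 2 
[0.6, -0.533, -0.2, 0.133, 0.0, 0.0, -0.444] rows 2 
[0.6, -0.296, -0.172, 0.267, 0.0, 0.0, -0.444] rows 2
```

```bash
python3 - <<'E'
from h import *
plan([(.5,.24,.18,25),(.42,.27,.16,60),(.3694,.279,.12,79)],0.6)
E
```

```text
t 9.05 pos [0.587  0.2206 0.1607] rpy [-179.84   -0.21  -11.04] F [ 1.3 -0.4 -0.5] w 0.0553 q [-0.96  0.79  0.82  1.7  -0.69  0.96 -1.63]
[0.6, -0.593, -0.016, -0.131, -0.002, -0.006, -0.801] rows 4 
[0.6, -0.399, -0.407, 0.133, 0.0, 0.0, -0.778] rows 4 
[0.6, -0.117, -0.322, 0.267, 0.0, 0.0, -0.422] rows 2
```

Request:
arm_command(deltas=[[0.6,-0.593,-0.016,-0.131,-0.002,-0.006,-0.801],[0.6,-0.593,-0.016,-0.131,-0.002,-0.006,-0.801],[0.6,-0.593,-0.016,-0.131,-0.002,-0.006,-0.801],[0.6,-0.593,-0.016,-0.131,-0.002,-0.006,-0.801]])

```text
clock: 9.55
position: [0.4982, 0.2401, 0.177]
tool_rot: [-3.141, 0.005, 0.441]
force: [0.9, 0.0, 0.1]
grip_width: 0.0684
```

Request:
arm_command(deltas=[[0.6,-0.399,-0.407,0.133,0,0,-0.778],[0.6,-0.399,-0.407,0.133,0,0,-0.778],[0.6,-0.399,-0.407,0.133,0,0,-0.778],[0.6,-0.399,-0.407,0.133,0,0,-0.778]])

```text
clock: 10.05
position: [0.4181, 0.2699, 0.1572]
tool_rot: [-3.138, 0.004, 1.052]
force: [0.2, -0.3, -0.6]
grip_width: 0.0683
```

Request:
arm_command(deltas=[[0.6,-0.117,-0.322,0.267,0,0,-0.422],[0.6,-0.117,-0.322,0.267,0,0,-0.422],[0.6,-0.117,-0.322,0.267,0,0,-0.422],[0.6,-0.117,-0.322,0.267,0,0,-0.422]])

```text
clock: 10.55
position: [0.3684, 0.2785, 0.1178]
tool_rot: [-3.138, 0.003, 1.375]
force: [0.8, -0.1, 0.6]
grip_width: 0.0683
```

```bash
python3 - <<'E'
from h import *
plan([(.3694,.279,.042,79)],0.6)
s=cams.grab_frame("side");crop(s,140,110,160,120,5,"pics/g2.png")
t=cams.grab_frame("top");crop(t,140,130,160,120,5,"pics/g2t.png");cv2.imwrite("pics/t2.png",t)
for k,b,z in(("ba",(199,200,216,219),.0235),):
  r=seg("top",t,b,z); print(r[:4])
E
```

```text
t 10.55 pos [0.3684 0.2785 0.1178] rpy [-1.798e+02  1.500e-01  7.877e+01] F [ 0.8 -0.1  0.6] w 0.0683 q [-1.08  0.52  0.4   2.14 -0.37  0.55 -0.6 ]
[0.6, 0.006, 0.007, 0.505, -0.004, 0.003, -0.005] rows 2 
(array([0.4307, 0.1523]), array([0.4311, 0.1523]), array([0.0216, 0.0325]), np.float32(160.3))
```

View pics/g2.png

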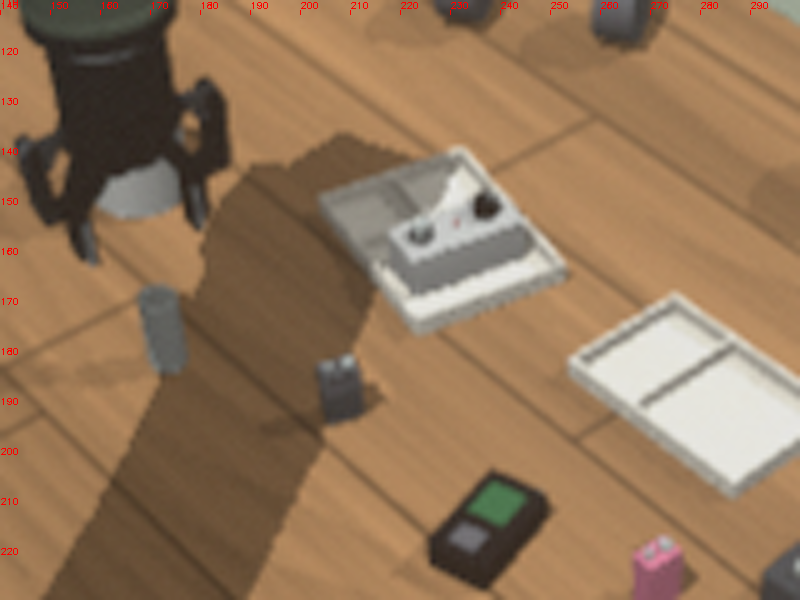

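View pics/g2t.png

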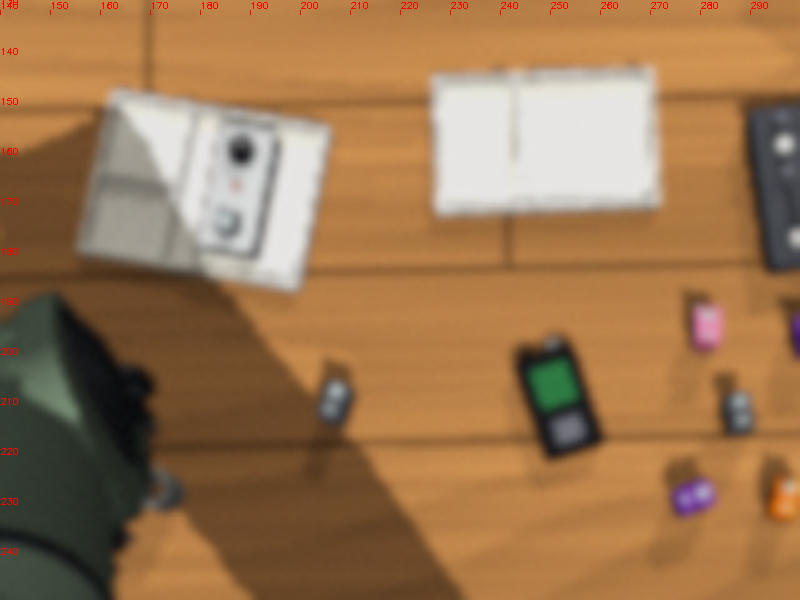

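Request:
arm_command(deltas=[[0.6,0.006,0.007,0.25,0,0,0],[0.6,0.006,0.007,0.45,0,0,0],[0.6,0.006,0.007,0.505,0,0,0],[0.6,0.006,0.007,0.505,0,0,0],[-0.7,0.006,0.007,0.505,0,0,0],[-0.7,0.006,0.007,0.505,0,0,0],[-0.7,0.006,0.007,0.505,0,0,0],[-0.7,0.006,0.007,0.505,0,0,0]], newtons=40)

```text
clock: 11.65
position: [0.369, 0.2795, 0.0427]
tool_rot: [-3.138, 0.002, 1.379]
force: [-1.0, 0.0, 11.4]
grip_width: 0.0266
```

Request:
arm_command(deltas=[[-0.7,0,0,0,0,0,0],[-0.7,0,0,-0.3,0,0,0],[-0.7,0,0,-0.6,0,0,0],[-0.7,0,0,-0.7,0,0,0],[-0.7,0,0,-0.7,0,0,0]])

```text
clock: 12.28
position: [0.3692, 0.2799, 0.1474]
tool_rot: [-3.138, 0.001, 1.38]
force: [-0.2, -0.1, -1.9]
grip_width: 0.0269
```

```bash
python3 - <<'E'
from h import *
plan([(.48,.29,.16,79),(.5723,.3028,.12,79)],-0.7)
E
```

```text
t 12.28 pos [0.3692 0.2799 0.1474] rpy [-1.7981e+02  7.0000e-02  7.9040e+01] F [-0.2 -0.1 -1.9] w 0.0269 q [-1.12  0.47  0.45  2.12 -0.35  0.63 -0.62]
[-0.7, 0.206, 0.712, -0.086, -0.004, 0.002, 0.001] rows 2 
[-0.7, 0.201, 0.588, 0.267, 0.0, 0.0, 0.0] rows 2
```

Request:
arm_command(deltas=[[-0.7,0.206,0.712,-0.086,-0.004,0.002,0],[-0.7,0.206,0.712,-0.086,-0.004,0.002,0],[-0.7,0.206,0.712,-0.086,-0.004,0.002,0]])

```text
clock: 12.65
position: [0.4825, 0.2885, 0.1577]
tool_rot: [-3.141, 0.002, 1.377]
force: [0.4, -0.6, -2.1]
grip_width: 0.0266
```

Request:
arm_command(deltas=[[-0.7,0.201,0.588,0.267,0,0,0],[-0.7,0.201,0.588,0.267,0,0,0],[-0.7,0.201,0.588,0.267,0,0,0],[-0.7,0.201,0.588,0.267,0,0,0]])

```text
clock: 13.15
position: [0.5709, 0.3018, 0.1178]
tool_rot: [-3.139, 0.003, 1.379]
force: [-0.1, -0.2, -0.5]
grip_width: 0.0266
```

```bash
python3 - <<'E'
from h import *
plan([(.5723,.3028,.045,79)],-0.7)
E
```

```text
t 13.15 pos [0.5709 0.3018 0.1178] rpy [-1.7984e+02  1.5000e-01  7.9000e+01] F [-0.1 -0.2 -0.5] w 0.0266 q [-0.84  0.75  0.41  1.66 -0.38  0.82 -0.45]
[-0.7, 0.01, 0.009, 0.486, -0.004, 0.003, 0.0] rows 2
```

Request:
arm_command(deltas=[[-0.7,0.01,0.009,0.25,-0.004,0.003,0],[-0.7,0.01,0.009,0.4,-0.004,0.003,0],[-0.7,0.01,0.009,0.44,-0.004,0.003,0],[-0.7,0.01,0.009,0.47,-0.004,0.003,0],[-0.7,0.01,0.009,0.485,-0.004,0.003,0],[-0.7,0.01,0.009,0.485,-0.004,0.003,0]])

```text
clock: 13.9
position: [0.574, 0.3033, 0.0469]
tool_rot: [3.139, -0.001, 1.379]
force: [1.0, 0.6, -1.3]
grip_width: 0.0272
```

Request:
arm_command(deltas=[[-0.7,0,0,0.01,0,0,0],[-0.7,0,0,0.01,0,0,0]])

```text
clock: 14.15
position: [0.5742, 0.3034, 0.0458]
tool_rot: [3.139, -0.002, 1.379]
force: [-1.1, -0.7, 8.5]
grip_width: 0.0268
```

Contact. Release.

Request:
arm_command(deltas=[[0,0,0,0,0,0,0],[0,0,0,0,0,0,0],[0,0,0,0,0,0,0],[0,0,0,-0.3,0,0,0],[0,0,0,-0.6,0,0,0],[0,0,0,-0.8,0,0,0],[0,0,0,-0.8,0,0,0]])

```text
clock: 15.02
position: [0.5744, 0.3036, 0.1672]
tool_rot: [3.137, -0.004, 1.379]
force: [0.7, 0.2, -0.5]
grip_width: 0.0426
```

```bash
python3 - <<'E'
from h import *
plan([(.5,.24,.16,115),(.45,.18,.14,150),(.4305,.152,.1,162)],0.3)
E
```

```text
t 15.03 pos [0.5744 0.3036 0.1672] rpy [179.72  -0.21  79.  ] F [ 0.7  0.2 -0.5] w 0.0426 q [-0.86  0.69  0.45  1.62 -0.36  0.9  -0.47]
[0.3, -0.511, -0.406, 0.044, 0.007, -0.002, -0.8] rows 4 
[0.3, -0.222, -0.471, 0.133, 0.0, 0.0, -0.778] rows 4 
[0.3, 0.019, -0.227, 0.267, 0.0, 0.0, -0.267] rows 2
```

Request:
arm_command(deltas=[[0.3,-0.511,-0.406,0.044,0.007,-0.002,-0.8],[0.3,-0.511,-0.406,0.044,0.007,-0.002,-0.8],[0.3,-0.511,-0.406,0.044,0.007,-0.002,-0.8],[0.3,-0.511,-0.406,0.044,0.007,-0.002,-0.8]])

```text
clock: 15.52
position: [0.4986, 0.2393, 0.1576]
tool_rot: [-3.138, 0.0, 2.011]
force: [0.6, 0.2, 0.3]
grip_width: 0.0561
```

Request:
arm_command(deltas=[[0.3,-0.222,-0.471,0.133,0,0,-0.778],[0.3,-0.222,-0.471,0.133,0,0,-0.778],[0.3,-0.222,-0.471,0.133,0,0,-0.778],[0.3,-0.222,-0.471,0.133,0,0,-0.778]])

```text
clock: 16.02
position: [0.4487, 0.1791, 0.1378]
tool_rot: [-3.138, -0.002, 2.622]
force: [-0.4, -0.3, 0.4]
grip_width: 0.0555
```

Request:
arm_command(deltas=[[0.3,0.019,-0.227,0.267,0,0,-0.267],[0.3,0.019,-0.227,0.267,0,0,-0.267],[0.3,0.019,-0.227,0.267,0,0,-0.267],[0.3,0.019,-0.227,0.267,0,0,-0.267]])

```text
clock: 16.52
position: [0.43, 0.1519, 0.0988]
tool_rot: [-3.14, -0.001, 2.827]
force: [0.7, -0.1, 0.4]
grip_width: 0.0558
```

```bash
python3 - <<'E'
from h import *
plan([(.4305,.152,.035,162)],0.3)
s=cams.grab_frame("side");crop(s,140,110,160,120,5,"pics/h.png")
E
```

```text
t 16.52 pos [0.43   0.1519 0.0988] rpy [-1.7990e+02 -8.0000e-02  1.6198e+02] F [ 0.7 -0.1  0.4] w 0.0558 q [-0.5   0.51  0.03  2.15 -0.04  0.48  0.82]
[0.3, -0.004, 0.002, 0.425, -0.002, -0.002, -0.0] rows 2
```

View pics/h.png

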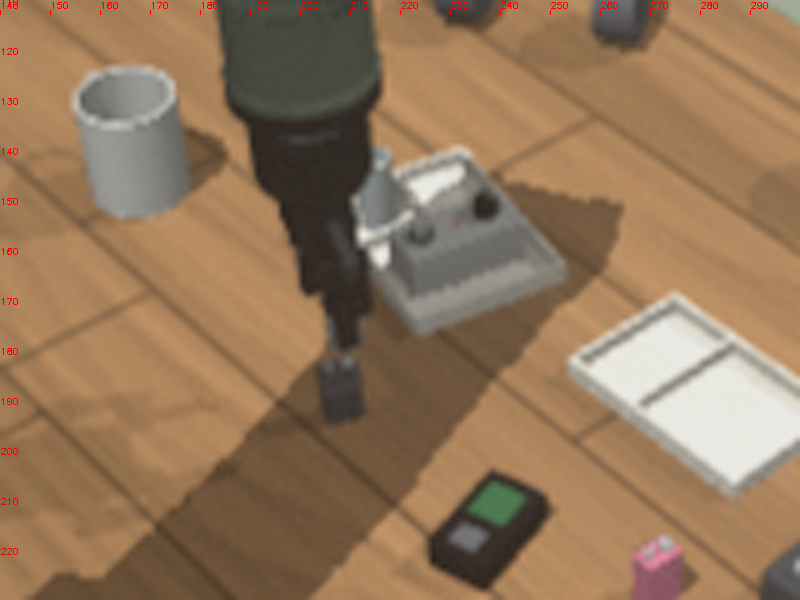

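Slide stands in its bay; the jaws straddle battery a. Descend and grasp.

Request:
arm_command(deltas=[[0.3,-0.004,0.002,0.2,0,0,0],[0.3,-0.004,0.002,0.38,0,0,0],[0.3,-0.004,0.002,0.42,0,0,0],[0.3,-0.004,0.002,0.42,0,0,0],[-0.9,-0.004,0.002,0.42,0,0,0],[-0.9,-0.004,0.002,0.42,0,0,0],[-0.9,-0.004,0.002,0.42,0,0,0],[-0.9,-0.004,0.002,0.42,0,0,0]], newtons=35)

```text
clock: 17.58
position: [0.4304, 0.1514, 0.0361]
tool_rot: [-3.14, -0.001, 2.828]
force: [-1.2, -0.1, 9.7]
grip_width: 0.0169
```

Request:
arm_command(deltas=[[-0.9,0,0,0,0,0,0],[-0.9,0,0,-0.3,0,0,0],[-0.9,0,0,-0.6,0,0,0],[-0.9,0,0,-0.8,0,0,0],[-0.9,0,0,-0.8,0,0,0]])

```text
clock: 18.2
position: [0.4313, 0.1519, 0.1576]
tool_rot: [3.141, 0.001, 2.828]
force: [-0.2, 0.0, -1.5]
grip_width: 0.0169
```

```bash
python3 - <<'E'
from h import *
plan([(.53,.2,.17,164),(.6,.26,.17,169),(.6307,.2914,.13,169)],-0.9)
s=cams.grab_frame("side");crop(s,140,110,160,120,5,"pics/i.png")
E
```

```text
t 18.20 pos [0.4313 0.1519 0.1576] rpy [1.7996e+02 6.0000e-02 1.6202e+02] F [-0.2  0.  -1.5] w 0.0169 q [-0.51  0.4   0.05  2.12 -0.03  0.63  0.82]
[-0.9, -0.527, 0.508, -0.082, 0.001, 0.001, -0.044] rows 2 
[-0.9, -0.338, 0.513, 0.0, -0.0, 0.0, -0.111] rows 2 
[-0.9, -0.161, 0.245, 0.267, 0.0, 0.0, 0.0] rows 1
```

View pics/i.png

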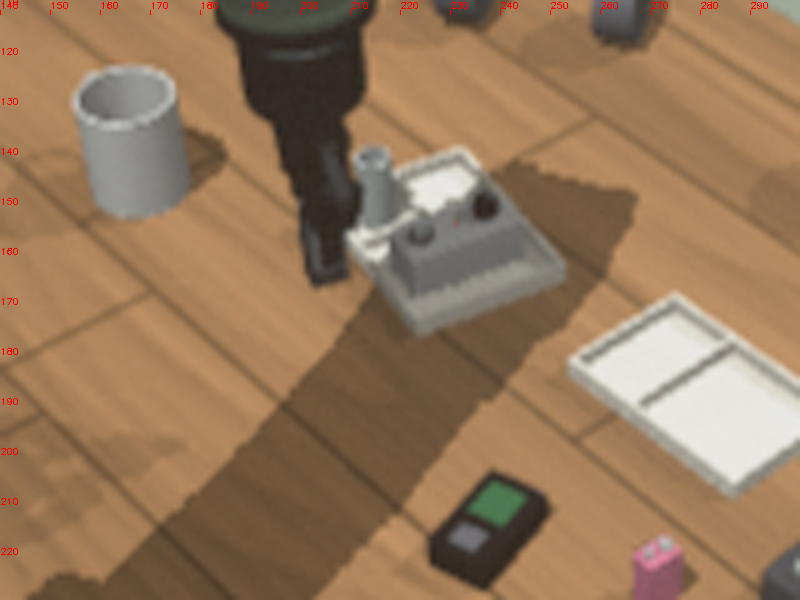

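Request:
arm_command(deltas=[[-0.9,-0.527,0.508,-0.082,0,0,-0.044],[-0.9,-0.527,0.508,-0.082,0,0,-0.044],[-0.9,-0.527,0.508,-0.082,0,0,-0.044]])

```text
clock: 18.62
position: [0.5308, 0.2008, 0.1661]
tool_rot: [-3.139, -0.002, 2.863]
force: [-1.1, -1.1, -0.9]
grip_width: 0.017
```

Request:
arm_command(deltas=[[-0.9,-0.338,0.513,0,0,0,-0.111],[-0.9,-0.338,0.513,0,0,0,-0.111],[-0.9,-0.338,0.513,0,0,0,-0.111]])

```text
clock: 19.0
position: [0.5988, 0.2605, 0.1652]
tool_rot: [-3.139, -0.004, 2.951]
force: [-1.2, -0.0, -2.0]
grip_width: 0.0172
```

Request:
arm_command(deltas=[[-0.9,-0.161,0.245,0.267,0,0,0],[-0.9,-0.161,0.245,0.267,0,0,0],[-0.9,-0.161,0.245,0.267,0,0,0],[-0.9,-0.161,0.245,0.267,0,0,0]])

```text
clock: 19.5
position: [0.6296, 0.2902, 0.1282]
tool_rot: [-3.14, -0.001, 2.949]
force: [-0.5, 0.2, -0.4]
grip_width: 0.017
```

```bash
python3 - <<'E'
from h import *
plan([(.6307,.2914,.038,169)],-0.9)
s=cams.grab_frame("side");crop(s,140,110,160,120,5,"pics/j.png")
E
```

```text
t 19.50 pos [0.6296 0.2902 0.1282] rpy [-1.7990e+02 -7.0000e-02  1.6896e+02] F [-0.5  0.2 -0.4] w 0.0170 q [-0.53  0.76  0.03  1.49 -0.02  0.89  0.88]
[-0.9, -0.006, 0.01, 0.601, -0.002, -0.002, -0.001] rows 2
```

View pics/j.png

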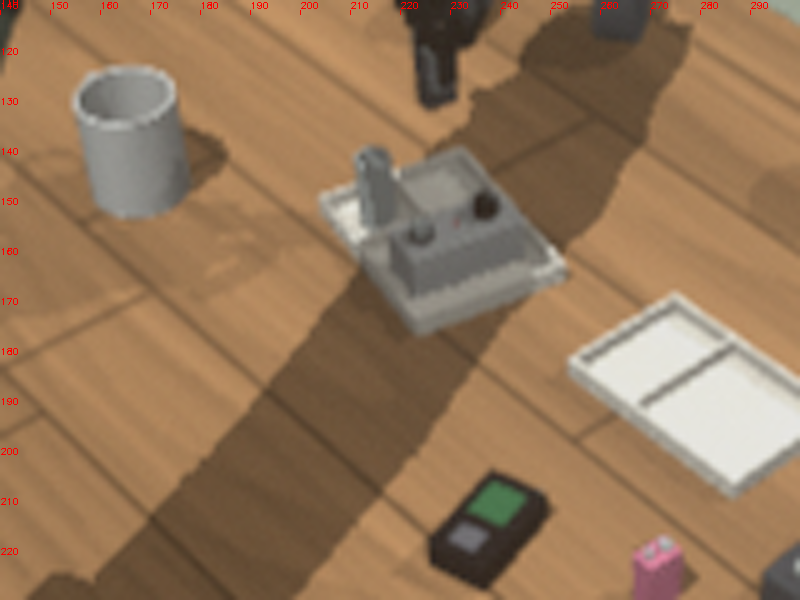

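Request:
arm_command(deltas=[[-0.9,-0.006,0.01,0.25,0,0,0],[-0.9,-0.006,0.01,0.5,0,0,0],[-0.9,-0.006,0.01,0.55,0,0,0],[-0.9,-0.006,0.01,0.575,0,0,0],[-0.9,-0.006,0.01,0.59,0,0,0],[-0.9,-0.006,0.01,0.6,0,0,0],[-0.9,-0.006,0.01,0.6,0,0,0]])

```text
clock: 20.42
position: [0.6313, 0.2925, 0.0392]
tool_rot: [-3.141, -0.001, 2.95]
force: [-5.2, -2.6, 17.1]
grip_width: 0.017
```

Request:
arm_command(deltas=[[-0.2,0,0,0,0,0,0],[-0.2,0,0,0,0,0,0],[-0.2,0,0,0,0,0,0],[-0.2,0,0,-0.3,0,0,0],[-0.2,0,0,-0.6,0,0,0],[-0.2,0,0,-0.8,0,0,0],[-0.2,0,0,-0.8,0,0,0]])

```text
clock: 21.3
position: [0.6319, 0.2928, 0.1595]
tool_rot: [3.141, 0.001, 2.95]
force: [0.3, 0.3, -0.2]
grip_width: 0.034
```

```bash
python3 - <<'E'
from h import *
plan([(.57,.18,.2,140),(.52,.09,.18,105)],0.6)
s=cams.grab_frame("side");crop(s,140,110,160,120,5,"pics/k.png")
t=cams.grab_frame("top");crop(t,140,130,130,100,6,"pics/kt.png")
E
```

```text
t 21.30 pos [0.6319 0.2928 0.1595] rpy [1.7998e+02 5.0000e-02 1.6900e+02] F [ 0.3  0.3 -0.2] w 0.0340 q [-0.54  0.73  0.03  1.47 -0.02  0.95  0.88]
[0.6, 0.261, -0.817, -0.27, 0.001, 0.001, 0.644] rows 3 
[0.6, -0.13, -0.674, 0.133, 0.0, -0.0, 0.778] rows 4
```

View pics/k.png

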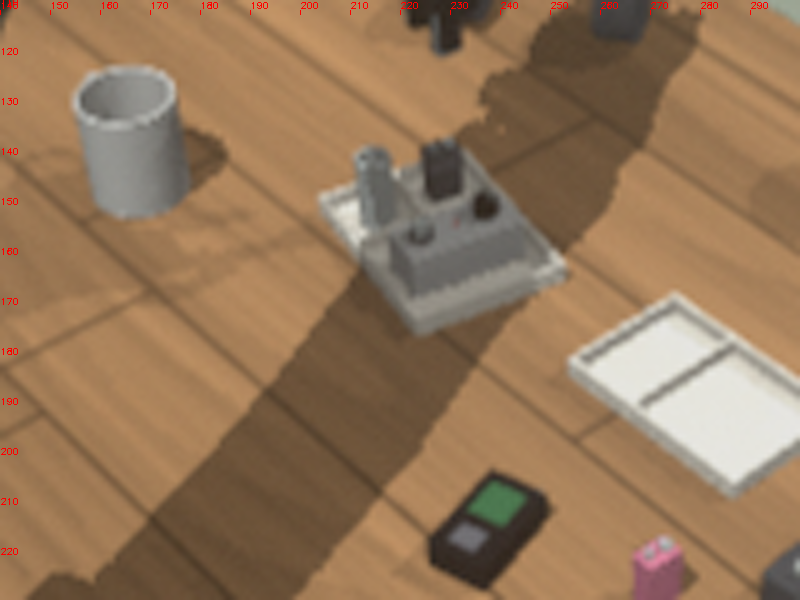

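View pics/kt.png

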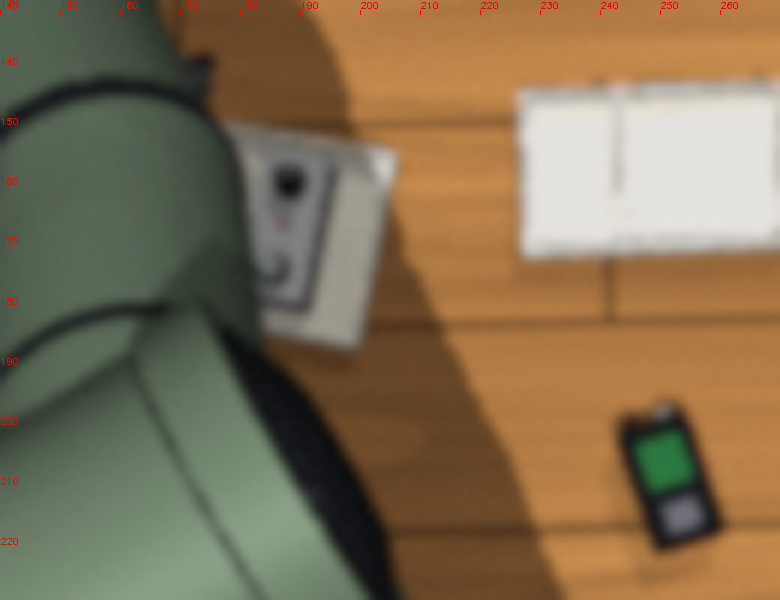

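```bash
python3 - <<'E'
from h import *
print(ray("side",238,215.2,.026), [ray("side",u,v,.026)[:2] for u,v in((238.6,204),(250.2,211.4),(225.8,219))])
plan([(.57,.18,.2,140),(.53,.09,.18,105),(.47,.02,.14,70),(.431,-.009,.1,35),(.431,-.009,.1,17.3),(.431,-.009,.027,17.3)],0.9)
E
```

```text
[ 0.42261297 -0.01995558  0.026     ] [array([0.45578959, 0.01751153]), array([ 0.46263113, -0.03301922]), array([ 0.38322748, -0.00709848])]
t 21.40 pos [0.6307 0.2923 0.1567] rpy [-1.7987e+02 -1.4000e-01  1.6901e+02] F [-0.7  1.1 -1. ] w 0.0344 q [-0.54  0.73  0.03  1.47 -0.02  0.94  0.88]
[0.9, 0.255, -0.813, -0.286, -0.004, -0.002, 0.645] rows 3 
[0.9, -0.181, -0.631, 0.133, 0.0, -0.0, 0.778] rows 4 
[0.9, -0.347, -0.507, 0.267, 0.0, -0.0, 0.778] rows 4 
[0.9, -0.271, -0.178, 0.267, 0.0, -0.0, 0.778] rows 4 
[0.9, 0.0, 0.0, 0.0, 0.0, -0.0, 0.393] rows 2 
[0.9, 0.0, -0.0, 0.487, 0.0, 0.0, 0.0] rows 2
```

```bash
python3 - <<'E'
from h import *
s=cv2.imread("pics/side0.png");t=cv2.imread("pics/top0.png")
f=lambda i:np.clip(255*(i/255.)**.5,0,255).astype(np.uint8)
crop(f(s),218,195,42,40,14,"pics/l1.png");crop(f(t),235,190,32,38,14,"pics/l2.png")
a=cv2.imread("pics/l1.png");b=cv2.imread("pics/l2.png");h=max(a.shape[0],b.shape[0])
a=cv2.copyMakeBorder(a,0,h-a.shape[0],0,0,0);b=cv2.copyMakeBorder(b,0,h-b.shape[0],0,0,0)
o=np.hstack([a,b]);o=o[:,:];cv2.imwrite("pics/l.png",cv2.resize(o,None,fx=.77,fy=.77));print(o.shape)
E
```

```text
(560, 1036, 3)
```

View pics/l.png

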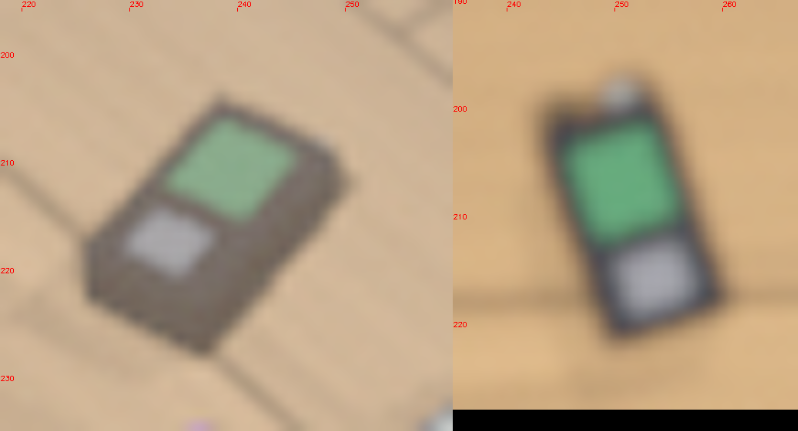

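```bash
python3 - <<'E'
from h import *
print(ray("side",237.4,213.1,.026),ray("top",251.9,209.3,.022))
E
```

```text
[ 0.42699369 -0.01155971  0.026     ] [ 0.42944876 -0.01144453  0.022     ]
```

Request:
arm_command(deltas=[[0.9,0.255,-0.813,-0.286,0,0,0.645],[0.9,0.255,-0.813,-0.286,0,0,0.645],[0.9,0.255,-0.813,-0.286,0,0,0.645],[0.9,0.255,-0.813,-0.286,0,0,0.645]])

```text
clock: 21.9
position: [0.5699, 0.1796, 0.1998]
tool_rot: [-3.138, -0.001, 2.443]
force: [-0.2, 0.5, -0.2]
grip_width: 0.0808
```

Request:
arm_command(deltas=[[0.9,-0.181,-0.631,0.133,0,0,0.778],[0.9,-0.181,-0.631,0.133,0,0,0.778],[0.9,-0.181,-0.631,0.133,0,0,0.778],[0.9,-0.181,-0.631,0.133,0,0,0.778]])

```text
clock: 22.4
position: [0.53, 0.0907, 0.1793]
tool_rot: [-3.137, 0.001, 1.833]
force: [-0.4, 0.2, -0.4]
grip_width: 0.0812
```

Request:
arm_command(deltas=[[0.9,-0.347,-0.507,0.267,0,0,0.778],[0.9,-0.347,-0.507,0.267,0,0,0.778],[0.9,-0.347,-0.507,0.267,0,0,0.778],[0.9,-0.347,-0.507,0.267,0,0,0.778]])

```text
clock: 22.9
position: [0.47, 0.0207, 0.1398]
tool_rot: [-3.139, 0.004, 1.224]
force: [0.4, 0.5, 0.8]
grip_width: 0.0814
```

Request:
arm_command(deltas=[[0.9,-0.271,-0.178,0.267,0,0,0.778],[0.9,-0.271,-0.178,0.267,0,0,0.778],[0.9,-0.271,-0.178,0.267,0,0,0.778],[0.9,-0.271,-0.178,0.267,0,0,0.778]])

```text
clock: 23.4
position: [0.4311, -0.0084, 0.1004]
tool_rot: [-3.141, 0.004, 0.614]
force: [0.5, 1.0, -0.5]
grip_width: 0.081
```

```bash
python3 - <<'E'
from h import *
plan([(.429,-.011,.09,17.3),(.429,-.011,.026,17.3)],0.9)
E
```

```text
t 23.40 pos [ 0.4311 -0.0084  0.1004] rpy [-179.99    0.22   35.19] F [ 0.5  1.  -0.5] w 0.0810 q [-0.54  0.56  0.55  2.23 -0.61  0.5  -0.46]
[0.9, -0.022, 0.006, 0.069, 0.001, 0.005, 0.398] rows 2 
[0.9, 0.0, -0.0, 0.427, 0.0, 0.0, 0.0] rows 2
```

Request:
arm_command(deltas=[[0.9,-0.022,0.006,0.069,0,0.005,0.398],[0.9,-0.022,0.006,0.069,0,0.005,0.398],[0.9,-0.022,0.006,0.069,0,0.005,0.398]])

```text
clock: 23.78
position: [0.4287, -0.0113, 0.0902]
tool_rot: [3.141, -0.0, 0.304]
force: [0.2, -0.1, 0.5]
grip_width: 0.0812
```

Request:
arm_command(deltas=[[0.9,0,0,0.2,0,0,0],[0.9,0,0,0.38,0,0,0],[0.9,0,0,0.43,0,0,0],[0.9,0,0,0.43,0,0,0],[-0.2,0,0,0.43,0,0,0],[-0.2,0,0,0.43,0,0,0],[-0.2,0,0,0.43,0,0,0],[-0.2,0,0,0.43,0,0,0]], newtons=45)

```text
clock: 24.78
position: [0.4289, -0.0114, 0.0267]
tool_rot: [3.142, -0.002, 0.298]
force: [-2.2, 0.5, 15.8]
grip_width: 0.0451
```

Request:
arm_command(deltas=[[-0.2,0,0,0,0,0,0],[-0.2,0,0,-0.2,0,0,0],[-0.2,0,0,-0.5,0,0,0],[-0.2,0,0,-0.7,0,0,0],[-0.2,0,0,-0.7,0,0,0]])

```text
clock: 25.4
position: [0.4293, -0.0111, 0.1326]
tool_rot: [3.141, -0.004, 0.299]
force: [-1.3, 0.2, -2.4]
grip_width: 0.0449
```

```bash
python3 - <<'E'
from h import *
plan([(.52,-.02,.15,9),(.6235,-.033,.12,0.9)],-0.2)
s=cams.grab_frame("side");crop(s,180,120,160,120,5,"pics/m.png")
E
```

```text
t 25.40 pos [ 0.4293 -0.0111  0.1326] rpy [179.99  -0.23  17.12] F [-1.3  0.2 -2.4] w 0.0449 q [-0.66  0.53  0.73  2.23 -0.64  0.6  -0.72]
[-0.2, 0.561, 0.235, -0.114, -0.0, -0.005, 0.18] rows 2 
[-0.2, 0.668, 0.194, 0.2, 0.0, -0.0, 0.18] rows 2
```

View pics/m.png

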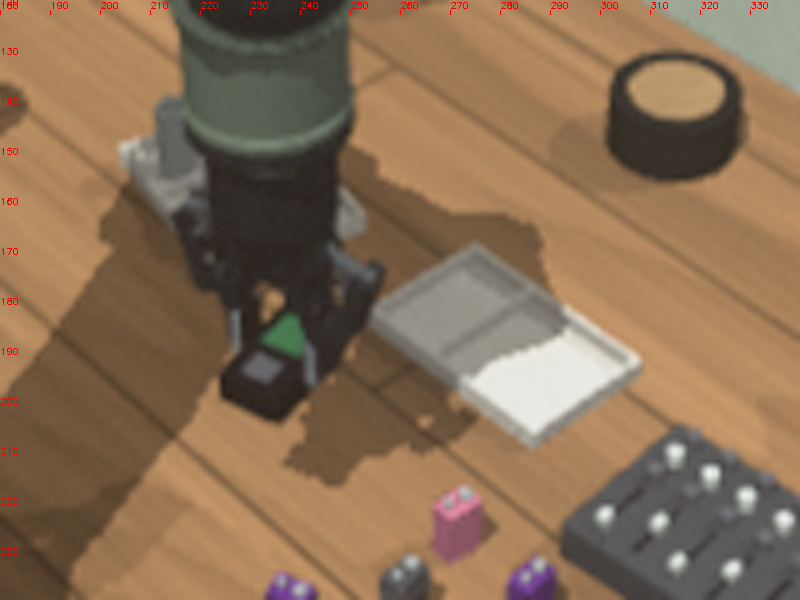

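Request:
arm_command(deltas=[[-0.2,0.561,0.235,-0.114,0,-0.005,0.18],[-0.2,0.561,0.235,-0.114,0,-0.005,0.18],[-0.2,0.561,0.235,-0.114,0,-0.005,0.18]])

```text
clock: 25.82
position: [0.5206, -0.021, 0.1471]
tool_rot: [3.14, 0.003, 0.157]
force: [-0.2, 0.7, -2.2]
grip_width: 0.0448
```

Request:
arm_command(deltas=[[-0.2,0.65,0.194,0.2,0,0,0.18],[-0.2,0.65,0.194,0.2,0,0,0.18],[-0.2,0.65,0.194,0.2,0,0,0.18],[-0.2,0.65,0.194,0.2,0,0,0.18]])

```text
clock: 26.32
position: [0.6187, -0.0346, 0.1169]
tool_rot: [3.141, 0.005, 0.014]
force: [-0.6, -0.2, -0.9]
grip_width: 0.0448
```

```bash
python3 - <<'E'
from h import *
plan([(.6205,-.033,.031,0.9)],-0.2)
E
```

```text
t 26.32 pos [ 0.6187 -0.0346  0.1169] rpy [179.97   0.28   0.8 ] F [-0.6 -0.2 -0.9] w 0.0448 q [-0.52  0.83  0.77  1.74 -0.72  0.88 -0.98]
[-0.2, 0.015, -0.011, 0.573, 0.001, 0.006, -0.002] rows 2
```

Request:
arm_command(deltas=[[-0.2,0.013,-0.008,0.25,0,0.005,0],[-0.2,0.013,-0.008,0.48,0,0.005,0],[-0.2,0.013,-0.008,0.53,0,0.005,0],[-0.2,0.013,-0.008,0.56,0,0.005,0],[-0.2,0.013,-0.008,0.575,0,0.005,0],[-0.2,0.013,-0.008,0.575,0,0.005,0]])

```text
clock: 27.08
position: [0.622, -0.0331, 0.0323]
tool_rot: [3.141, -0.002, 0.015]
force: [1.0, 0.3, -2.5]
grip_width: 0.045
```

Request:
arm_command(deltas=[[-0.2,0,0,0.01,0,0,0],[-0.2,0,0,0.02,0,0,0],[-0.2,0,0,0.02,0,0,0]])

```text
clock: 27.45
position: [0.622, -0.0332, 0.0298]
tool_rot: [3.142, -0.002, 0.015]
force: [-6.4, 2.4, 20.4]
grip_width: 0.0447
```

Contact made. Release with a limited opening.

Request:
arm_command(deltas=[[0.3,0,0,0,0,0,0],[0.3,0,0,0,0,0,0],[0.3,0,0,0,0,0,0],[0.3,0,0,-0.2,0,0,0],[0.3,0,0,-0.5,0,0,0],[0.3,0,0,-0.8,0,0,0],[0.3,0,0,-0.8,0,0,0]])

```text
clock: 28.32
position: [0.623, -0.0334, 0.1516]
tool_rot: [3.141, -0.005, 0.015]
force: [-0.4, -0.5, -1.4]
grip_width: 0.0554
```

```bash
python3 - <<'E'
from h import *
plan([(.53,-.09,.16,2),(.43,-.13,.13,4),(.4155,-.138,.09,4)],0.3)
s=cams.grab_frame("side");crop(s,180,120,160,140,4,"pics/n.png")
E
```

```text
t 28.32 pos [ 0.623  -0.0334  0.1516] rpy [179.96  -0.31   0.84] F [-0.4 -0.5 -1.4] w 0.0554 q [-0.54  0.79  0.8   1.72 -0.69  0.93 -1.01]
[0.3, -0.625, 0.369, -0.059, 0.001, -0.007, -0.026] rows 2 
[0.3, -0.676, 0.243, 0.2, 0.0, 0.0, -0.044] rows 2 
[0.3, -0.1, 0.046, 0.267, 0.0, 0.0, 0.0] rows 1
```

View pics/n.png

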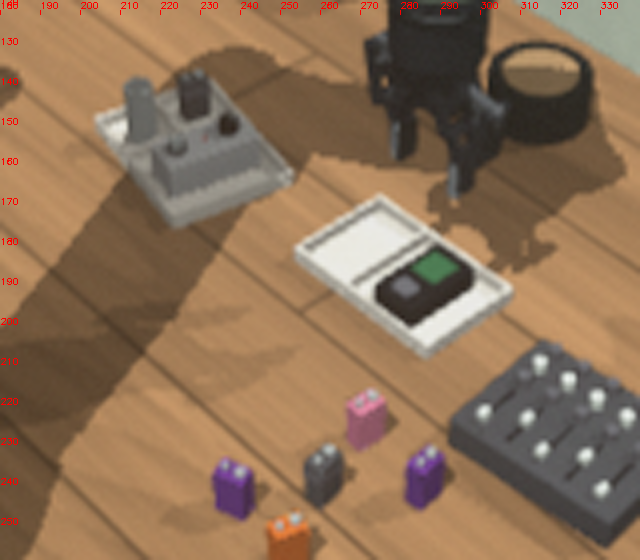

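Request:
arm_command(deltas=[[0.3,-0.625,0.369,-0.059,0,-0.007,-0.026],[0.3,-0.625,0.369,-0.059,0,-0.007,-0.026],[0.3,-0.625,0.369,-0.059,0,-0.007,-0.026]])

```text
clock: 28.75
position: [0.526, -0.0915, 0.1571]
tool_rot: [3.141, 0.006, 0.031]
force: [0.0, 1.3, 0.9]
grip_width: 0.0552
```

Request:
arm_command(deltas=[[0.3,-0.676,0.243,0.15,0,0,-0.044],[0.3,-0.676,0.243,0.15,0,0,-0.044],[0.3,-0.676,0.243,0.15,0,0,-0.044]])

```text
clock: 29.12
position: [0.426, -0.1303, 0.1346]
tool_rot: [-3.141, 0.007, 0.067]
force: [0.1, 0.1, 0.5]
grip_width: 0.0556
```

Request:
arm_command(deltas=[[0.3,-0.1,0.046,0.25,0,0,0],[0.3,-0.1,0.046,0.25,0,0,0],[0.3,-0.1,0.046,0.25,0,0,0]])

```text
clock: 29.5
position: [0.4149, -0.1377, 0.0983]
tool_rot: [3.141, 0.004, 0.07]
force: [1.2, -0.2, 0.1]
grip_width: 0.0555
```

```bash
python3 - <<'E'
from h import *
plan([(.4155,-.138,.035,4)],0.3)
s=cams.grab_frame("side");crop(s,200,180,130,100,6,"pics/o.png")
E
```

```text
t 29.50 pos [ 0.4149 -0.1377  0.0983] rpy [179.96   0.26   4.  ] F [ 1.2 -0.2  0.1] w 0.0555 q [-0.32  0.62  0.69  2.22 -0.76  0.56 -0.56]
[0.3, 0.006, 0.002, 0.422, 0.001, 0.006, 0.0] rows 2
```

View pics/o.png

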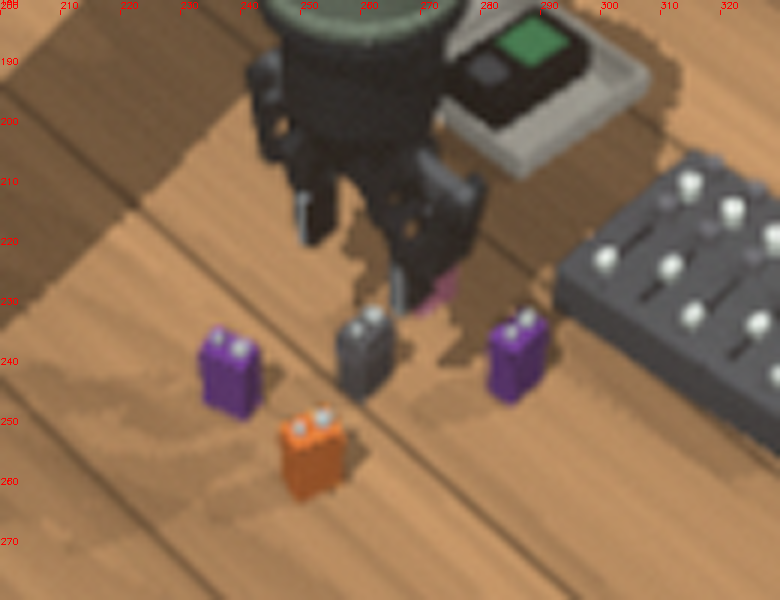

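Request:
arm_command(deltas=[[0.3,0.006,0.002,0.2,0,0.006,0],[0.3,0.006,0.002,0.38,0,0.006,0],[0.3,0.006,0.002,0.42,0,0.006,0],[0.3,0.006,0.002,0.42,0,0.006,0],[-0.9,0.006,0.002,0.42,0,0.006,0],[-0.9,0.006,0.002,0.42,0,0.006,0],[-0.9,0.006,0.002,0.42,0,0.006,0],[-0.9,0.006,0.002,0.42,0,0.006,0]], newtons=35)

```text
clock: 30.55
position: [0.4149, -0.138, 0.0356]
tool_rot: [3.141, -0.001, 0.07]
force: [-0.8, 1.9, 12.8]
grip_width: 0.0168
```

Request:
arm_command(deltas=[[-0.9,0,0,0,0,0,0],[-0.9,0,0,-0.3,0,0,0],[-0.9,0,0,-0.6,0,0,0],[-0.9,0,0,-0.8,0,0,0],[-0.9,0,0,-0.8,0,0,0]])

```text
clock: 31.18
position: [0.4154, -0.1378, 0.1566]
tool_rot: [3.141, -0.003, 0.07]
force: [-0.4, -0.0, -0.5]
grip_width: 0.0171
```

```bash
python3 - <<'E'
from h import *
plan([(.5,-.05,.17,2),(.58,.02,.17,1),(.622,.0468,.12,1)],-0.9)
s=cams.grab_frame("side");crop(s,200,160,130,100,6,"pics/p.png")
E
```

```text
t 31.18 pos [ 0.4154 -0.1378  0.1566] rpy [179.96  -0.19   4.04] F [-0.4 -0.  -0.5] w 0.0171 q [-0.44  0.52  0.85  2.19 -0.64  0.68 -0.65]
[-0.9, 0.604, -0.544, -0.088, 0.001, -0.004, 0.045] rows 2 
[-0.9, 0.549, -0.448, -0.0, 0.0, -0.0, 0.022] rows 2 
[-0.9, 0.283, -0.174, 0.333, 0.0, 0.0, 0.0] rows 2
```

View pics/p.png

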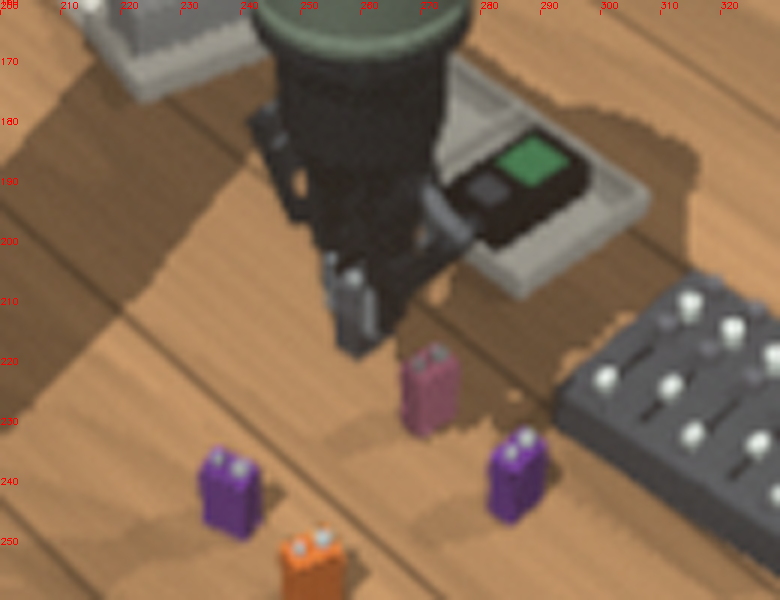

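Request:
arm_command(deltas=[[-0.9,0.604,-0.544,-0.088,0,-0.004,0.045],[-0.9,0.604,-0.544,-0.088,0,-0.004,0.045],[-0.9,0.604,-0.544,-0.088,0,-0.004,0.045]])

```text
clock: 31.6
position: [0.5012, -0.0469, 0.167]
tool_rot: [3.141, 0.003, 0.04]
force: [-1.0, -0.7, -0.0]
grip_width: 0.017
```

Request:
arm_command(deltas=[[-0.9,0.549,-0.448,0,0,0,0.022],[-0.9,0.549,-0.448,0,0,0,0.022],[-0.9,0.549,-0.448,0,0,0,0.022]])

```text
clock: 31.98
position: [0.5801, 0.0216, 0.1662]
tool_rot: [3.141, 0.004, 0.02]
force: [-0.2, -0.7, -0.8]
grip_width: 0.0169
```

Request:
arm_command(deltas=[[-0.9,0.283,-0.174,0.333,0,0,0],[-0.9,0.283,-0.174,0.333,0,0,0],[-0.9,0.283,-0.174,0.333,0,0,0],[-0.9,0.283,-0.174,0.333,0,0,0]])

```text
clock: 32.48
position: [0.6206, 0.0452, 0.1185]
tool_rot: [3.141, 0.002, 0.015]
force: [-0.7, -0.8, -1.1]
grip_width: 0.0167
```

```bash
python3 - <<'E'
from h import *
plan([(.622,.0468,.0385,1)],-0.9)
E
```

```text
t 32.48 pos [0.6206 0.0452 0.1185] rpy [1.7996e+02 1.4000e-01 8.8000e-01] F [-0.7 -0.8 -1.1] w 0.0167 q [-0.66  0.84  0.79  1.74 -0.75  0.9  -1.09]
[-0.9, 0.011, -0.011, 0.533, 0.001, 0.003, -0.003] rows 2
```

Request:
arm_command(deltas=[[-0.9,0.008,-0.006,0.25,0,0.003,0],[-0.9,0.008,-0.006,0.45,0,0.003,0],[-0.9,0.008,-0.006,0.5,0,0.003,0],[-0.9,0.008,-0.006,0.525,0,0.003,0],[-0.9,0.008,-0.006,0.535,0,0.003,0],[-0.9,0.008,-0.006,0.535,0,0.003,0]])

```text
clock: 33.22
position: [0.6225, 0.0472, 0.0387]
tool_rot: [3.141, -0.001, 0.017]
force: [-2.3, -1.1, 5.7]
grip_width: 0.0168
```

Request:
arm_command(deltas=[[-0.2,0,0,0,0,0,0],[-0.2,0,0,0,0,0,0],[-0.2,0,0,0,0,0,0],[-0.2,0,0,-0.3,0,0,0],[-0.2,0,0,-0.6,0,0,0],[-0.2,0,0,-0.8,0,0,0],[-0.2,0,0,-0.8,0,0,0]])

```text
clock: 34.1
position: [0.623, 0.0475, 0.1595]
tool_rot: [3.141, -0.003, 0.017]
force: [-0.4, -0.1, -0.6]
grip_width: 0.0343
```

Request:
arm_command(deltas=[[-0.2,-0.5,0.9,-0.5,0,0,0],[-0.2,-0.5,0.9,-0.5,0,0,0],[-0.2,-0.5,0.9,-0.5,0,0,0],[-0.2,-0.5,0.9,-0.5,0,0,0]])

```text
clock: 34.6
position: [0.5484, -0.0916, 0.2336]
tool_rot: [3.141, -0.001, 0.012]
force: [-0.5, -0.5, 0.3]
grip_width: 0.0344
```

Request:
arm_command(deltas=[[-0.2,-0.3,0.9,0,0,0,0],[-0.2,-0.3,0.9,0,0,0,0],[-0.2,-0.3,0.9,0,0,0,0],[-0.2,-0.3,0.9,0,0,0,0]])

```text
clock: 35.1
position: [0.5066, -0.2248, 0.232]
tool_rot: [3.141, 0.002, 0.016]
force: [0.0, -0.1, -0.4]
grip_width: 0.034
```

```bash
python3 - <<'E'
from h import *
plan([(.622,.0468,.3,1)],-0.2)
s=cams.grab_frame("side");crop(s,140,110,180,140,4,"pics/q.png");cv2.imwrite("pics/qs.png",s)
t=cams.grab_frame("top");crop(t,90,130,190,110,4,"pics/qt.png");cv2.imwrite("pics/qtf.png",t)
E
```

```text
t 35.10 pos [ 0.5066 -0.2248  0.232 ] rpy [1.7998e+02 9.0000e-02 9.0000e-01] F [ 0.  -0.1 -0.4] w 0.0340 q [-0.3   0.6   0.91  1.84 -0.56  0.99 -0.7 ]
[-0.2, 0.797, -1.798, -0.455, 0.0, 0.002, -0.002] rows 5 TOO FAR
```

View pics/q.png

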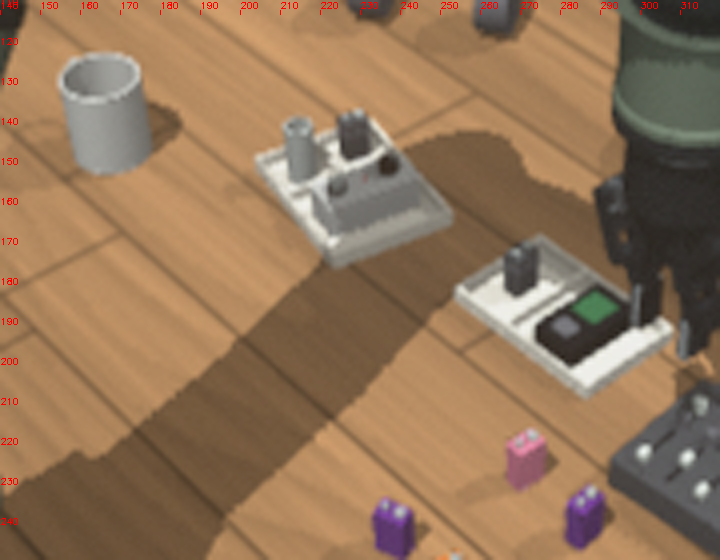

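View pics/qt.png

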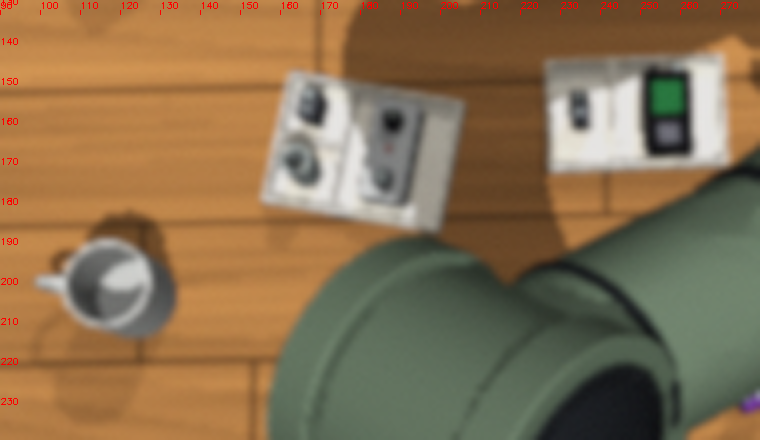

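View pics/qs.png

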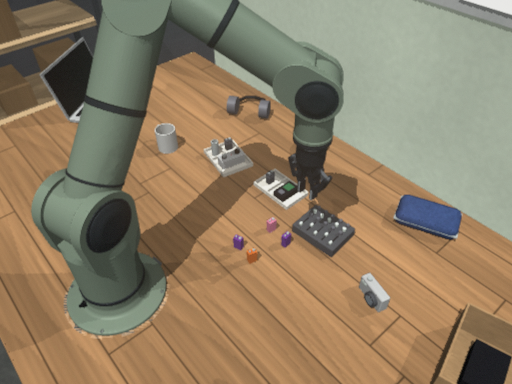

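```bash
python3 -c "
from workcell import job
print(job.job_done())"
```

```text
the job is handed in; nothing more can be done
None
```

I packed both kits in the order you listed and handed the job in at about 35 s; no verdict is reported.

- **Guitarist's kit (three-bay tray):** the pedal is in the big bay, and the slide and one battery are in the two small bays.
- **Singer's kit (two-bay tray):** the belt-pack is in the big bay and the other battery is in the small bay.

**Last checks:**
- The final top and side pictures show all five parts upright and clear of the walls.
- Each part touched down at the height expected for the tray floor.
- The highest wrist force I read at the end of a move was about 20 N.
- The gripper was empty, raised and clear of everything at the end.
- In the last pictures the mug, the camera and the coloured batteries look where they were. I judged this by eye and did not re-measure them.

**One disagreement:** my first measurements of the belt-pack's position differed by about 1 cm between the two cameras, because I had misread a corner. Read again, they agreed to about 2.5 mm, and the grasp went cleanly.

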